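# Open the cartridge bay of the titrator

## Task

The drying cartridge of the titrator is due for a change: press the snap tab beside the bay cover all the way in, then push the released cover along its rails, off its seat, until it is clear of the rails and lies flat on the instrument's deck with the bay fully open. Only press and push: lift nothing, do not let the cover drop off the instrument, and leave the glassware and everything else where it is.

Things in the scene. Friction and masses are not known exactly. Their poses are not given: they have to be found in the camera images.
- titrator: the instrument: cream housing fixed on the bench, 240 mm deep (x) by 360 mm wide (y), meter and knobs on its -x side; its flat top (the deck) is 85 mm above the bench. Origin: on the bench. In this frame the deck spans x -115 to +125, y -180 to +180 mm. The cover leaves its seat only towards +y, where the deck is level and free as far as a 10 mm tall rim at y = +168 mm
- bay (a point): centre of the cover's seat at deck level (x 0, y -85, z 85 mm in the titrator's frame). The bay below is a hole 70 (x) by 80 mm (y), 35 mm deep. Two grey rails along y, 105 mm apart over their outsides, 100 mm long, 11 mm tall, have lips over the cover's long edges; two 11 mm tall corner stops, with a 54 mm gap between them, bar the way to -y
- cover: the loose grey-beige bay cover, 80 to 165 g: plate 90 mm (x) by 100 mm (y), 6 mm thick; the tab's tooth sits in a notch in its -x edge. Origin: centre of the underside; at the start it is at bay with its axes parallel to the titrator's. It must slide at least 95 mm to +y (100 mm is wholly clear of the rails, up to 150 mm is fine); with the tab in only its own friction resists
- rib (a point): centre of the raised rib across the cover's top, to push against: 60 mm long (x), 5 mm thick (y), 14 mm tall above the plate (its top is 20 mm above the deck). This point is 13 mm above the cover's underside, at y = -19.5 mm in the cover's frame
- tab (a joint): travel of the snap tab straight down, m: 0 to 0.0015 at the start (out, locking the cover), 0.009 fully in. It takes about 5 N and stays in when let go. The tooth leaves the cover's notch at 0.006; press beyond 0.0075
- tab_top (a point): centre of the top of the tab's press pad: a grey 34 by 34 mm square pad with three fine dark lines, on the -x side of the cover just outside the rail, at x -75, y -85 mm in the titrator's frame, 14 mm above the deck when out and 5 mm above it when fully in
- weighing_jar: small squat glass weighing jar, 38 mm across, 36 mm tall, standing on the near side of the titrator's deck; origin: centre of its underside; loose, not to be disturbed
- beaker: small glass beaker, 42 mm across, 45 mm tall, on the far side of the deck; origin: centre of its underside; loose, not to be disturbed
- dropper_bottle: small amber bottle with black cap, 36 mm across, 75 mm tall, on the far left corner of the deck; origin: centre of its underside; loose, not to be disturbed
- amber_bottle_a: amber reagent bottle with label, 76 mm across, 170 mm tall, on the bench, to one side of the titrator; origin: centre of its underside; loose, not to be disturbed
- amber_bottle_b: amber reagent bottle without label, 76 mm across, 170 mm tall, on the bench, to one side of the titrator; origin: centre of its underside; loose, not to be disturbed
- flask: conical glass flask, 76 mm across the foot, 104 mm tall, on the bench to the right; origin: centre of its underside; loose, not to be disturbed
- spatula: steel spatula 140 mm long lying on the bench to the right, nearer the robot; origin: centre of its underside; loose, not to be disturbed
Things that resemble listed ones, but are neither listed nor needed, are in the scene too. Leave any purple or turquoise look-alike of the cover alone.

How it is judged:
On the way, in this order (a step that is already met when the one before it is completed fails the run):
1. the tab is pressed in while the cover is still on its seat (value of joint tab above 0.0075 m and y of cover in the frame of titrator below -0.078 m), for 0.1 s.
2. the cover is pushed off its seat and lies on the deck (y of cover in the frame of titrator above 0.01 m and z of cover in the frame of titrator between 0.08 and 0.091 m and angle between cover's own z axis and vertical below 0.08 rad), for 0.1 s.
At the end, for the whole second after the job is handed in: The cover lies flat (within 0.08 rad) and still on the titrator's deck (underside within about 5 mm of the deck's level), pushed at least 95 mm towards the titrator's +y, so that the bay is open; the tab is still in; the seven bystanders are within 20 mm of where they stood (all of step 2 and linear speed of cover below 0.02 m/s and value of joint tab above 0.006 m and distance of each of weighing_jar, beaker, dropper_bottle, amber_bottle_a, amber_bottle_b, flask, spatula from where it was at the start of the episode below 0.02 m); the robot touches nothing.
It fails at once if the cover is lifted more than 12 mm off the deck, or tipped (z of cover in the frame of titrator above 0.097 m or angle between cover's own z axis and vertical above 0.3 rad).
It fails at once if the cover falls off the instrument (z of cover in the frame of titrator below 0.07 m).
It fails at once if a bystander is displaced by more than 20 mm or tipped over (not (distance of each of weighing_jar, beaker, dropper_bottle, amber_bottle_a, amber_bottle_b, flask, spatula from where it was at the start of the episode below 0.02 m and angle between each of weighing_jar, beaker, dropper_bottle, amber_bottle_a, amber_bottle_b, flask, spatula's own z axis and vertical below 0.4 rad)).
It also fails if it takes over 42 s, if anything falls off the work surface, if the arm or the gripper's body presses on something with over 40 N, if the wrist force passes 120 N, or if a joint passes its speed limit or range.

## Robot

A 6-joint arm with a two-finger parallel gripper is mounted at the origin on the work surface. World frame = base frame: x ahead of the robot, y to its left, z up, the work surface at z = 0. Lengths are in m, angles in rad, forces in N, time in s.
With the tool pointing down it reaches from about 0.275 to 0.875 m from the base axis. Payload 12.5 kg.
Tool frame: the origin (TCP) lies on the centre line of the jaws, within the pads' length; the fingertips stand r.finger_overhang ahead of it and the grasp point (between the pads) lies 3 mm ahead of it (r.finger_overhang is the distance from the TCP to the fingertips, in m); z points along the fingers, y is the line along which they close (so a half turn about z gives the same grasp; the last joint's range is limited). The gripper opens to 85 mm and grips with 20 to 120 N. Pads are 22 mm wide; open, the fingers measure 114 mm over their backs; the gripper's body (76 mm by 85 mm) begins 54 mm behind the grasp point. The pads swing forward as they close: fully open they stand 13 mm farther back than shut.
Start: joints at [1.248, 0.351, 1.652, -0, 1.139, -0.085], TCP at [0.13, 0.535, 0.253] pointing down, gripper open.
Joint ranges: [-2.75, 2.75], [-0.79, 2.1], [0.01, 2.65], [-1.57, 4.71], [0.07, 3.14], [-2.87, 2.87]. Speed limits (rad/s): [2.22, 2.22, 2.79, 3.14, 3.14, 3.14].

## Interface

Orientations are given as a unit quaternion [x, y, z, w].
In Python, from cell import r, optics gives the robot as it stands. The module is installed in compiled form; this text tells all that it offers. Calls block until the motion is done:
- r.move_to(position, orientation): joint-space move of the TCP to a pose.
- r.move_linear(position, rot=None, vel=0.15): straight line of the TCP; rot=None keeps the orientation; vel is the mean speed in m/s.
- r.set_joints(angles): joint-space move.
- r.set_gripper(opening, squeeze=None): opening from 0.0 (shut) to 1.0 (fully open); squeeze is the grip in N (None keeps the last); returns when the fingers have stopped.
- r.sleep(seconds).
- r.inverse_kinematics(position, orientation): joint angles nearest the present ones, or None.
- optics.get_image(name): name is "side" or "top" or "wrist"; returns a dict with "pixels" (400x640x3 uint8, red, green, blue), "depth" (400x640 float32, m along the optical axis (not along the pixel's ray), 0 where there is no reading), "fx", "fy", "cx", "cy" (pixels), "D" ([k1, k2, p1, p2, k3] as OpenCV has them; the pictures are not rectified), "camera_from_world" (4x4, takes a point from world to camera coordinates); the wrist camera has in their place "mount" (4x4, takes a point from camera to tool coordinates, whose origin is the TCP and whose axes are the flange's). Camera axes: x right, y down, z forward; pixel columns grow to the right and rows downward; lengths in m; the calibration is good to about 2 mm. A picture is of the moment at which its call begins: read the wrist's pose just before it.
A pose or a line that the arm cannot do raises r.PlanningError and nothing moves.
- r.hand_in(): hands the job in; it is judged then, once.
Readings, each from a call of its own:
- r.current_t(): time.
- r.current_q(): joint angles.
- r.current_qvel(): joint speeds.
- r.current_effort(): joint torques, N m.
- r.current_tool_pos(): TCP position.
- r.current_ee_rot(): TCP orientation.
- r.current_contact_force(): force on the tool from outside, world axes, zero at the start.
- r.current_torque(): the same for the moment, N m.
- r.current_opening(): opening from 0.0 (shut) to 1.0 (fully open).
- r.current_finger_force(): force on a finger pad.
Only numpy, scipy, OpenCV 4.12 (cv2) and the standard library are available. Lean on these libraries where they do the work, as an engineer would, in place of code of your own. Each camera call takes 0.05 s, during which the arm holds its last target. There are 200 camera calls.

## Working session

There is one attempt and no reset: what is moved stays moved. The work goes in short steps, each a Python script; the robot and the scene stay as the last script left them, time stands still between calls to the robot, and variables do not carry over. Pictures are saved under pics/ and viewed, at most 10 in all, crops included, and the job is handed in when it is done.

```bash
mkdir -p pics; python3 - <<'E'
from cell import r,optics
import cv2,numpy as np,pickle
for n in("top","side"):
    d=optics.get_image(n);pickle.dump(d,open(n+".pkl","wb"))
    cv2.imwrite(f"pics/{n}0.png",d["pixels"][:,:,::-1])
    print(n,d["fx"],d["cx"],d["cy"],d["D"],np.round(d["camera_from_world"],3).tolist())
print(r.finger_overhang,r.current_tool_pos(),r.current_ee_rot(),r.current_t(),r.current_contact_force())
E
```

```text
top 403.2713827126083 319.2968492001941 200.48179455244627 [-0.05110391  0.          0.          0.          0.        ] [[0.001, -1.0, 0.012, -0.032], [-0.997, -0.002, -0.071, 0.597], [0.071, -0.011, -0.997, 1.178], [0.0, 0.0, 0.0, 1.0]]
side 376.3209317886512 316.39772883105144 196.47841758781203 [0.02837646 0.         0.         0.         0.        ] [[-0.978, -0.206, -0.008, 0.55], [-0.129, 0.641, -0.757, 0.149], [0.161, -0.739, -0.654, 1.042], [0.0, 0.0, 0.0, 1.0]]
0.022 [0.12944608 0.53427887 0.25283522] [ 1.18625769e-01  9.92938907e-01 -4.90183548e-04 -1.13994256e-04] 0.1 [-0.70688624 -0.05258948 -0.15481915]
```

View pics/top0.png

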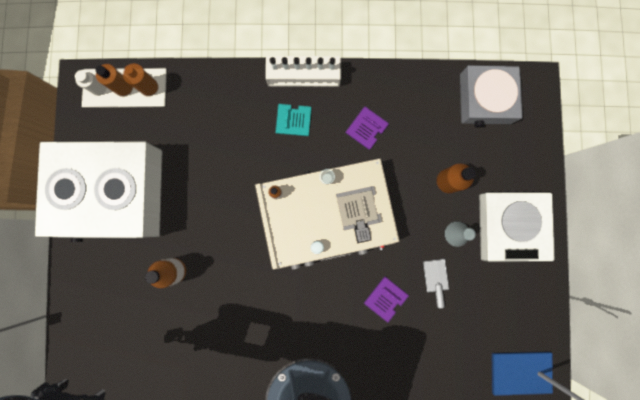

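View pics/side0.png

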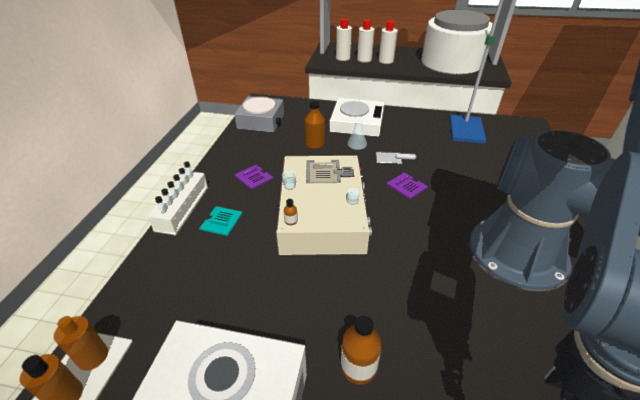

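Top view: the titrator is at about (328,214). The possible covers are the grey-beige plate in the housing at (357,208), the turquoise one at (293,120), and two purple ones at (367,127) and (386,299). I choose the grey-beige one, with its tab at (363,233). Next I measure the deck and check that choice in a crop.

```bash
cat > h.py <<'E'
import numpy as np,cv2
def K(d): return np.array([[d["fx"],0,d["cx"]],[0,d["fy"],d["cy"]],[0,0,1.]])
def ray(d,uv,z,cfw=None):
    M=np.linalg.inv(d["camera_from_world"] if cfw is None else cfw)
    p=cv2.undistortPoints(np.array(uv,float).reshape(-1,1,2),K(d),np.array(d["D"]))[:,0]
    w=np.c_[p,np.ones(len(p))]@M[:3,:3].T
    return M[:3,3]+w*((z-M[2,3])/w[:,2])[:,None]
def cloud(d):
    v,u=np.mgrid[:400,:640]; 
    p=cv2.undistortPoints(np.c_[u.ravel(),v.ravel()].astype(float).reshape(-1,1,2),K(d),np.array(d["D"]))[:,0]
    z=d["depth"].ravel(); M=np.linalg.inv(d["camera_from_world"])
    return (np.c_[p*z[:,None],z]@M[:3,:3].T+M[:3,3]).reshape(400,640,3)
E
python3 - <<'E'
import pickle;from h import *
for n in("top","side"):
    d=pickle.load(open(n+".pkl","rb"));P=cloud(d)
    m=(abs(P[...,2]-.087)<.012)&(np.hypot(P[...,0]-.55,P[...,1])<.3)
    m&=(d["pixels"][...,0]>150)|True
    m=cv2.morphologyEx(m.astype(np.uint8),cv2.MORPH_OPEN,np.ones((3,3)))
    c=max(cv2.findContours(m,0,1)[0],key=cv2.contourArea)
    w=ray(d,c[:,0],.085)[:,:2]
    print(n,cv2.minAreaRect((w*1000).astype(np.float32)),np.median(P[m>0][:,2]))
    b=cv2.boxPoints(cv2.minAreaRect((w*1000).astype(np.float32)));print(b.round())
d=pickle.load(open("top.pkl","rb"))
a=cv2.resize(d["pixels"][150:280,245:410,::-1],None,fx=4.6,fy=4.6,interpolation=2);cv2.imwrite("pics/crop1.png",a)
E
```

```text
top ((557.6281127929688, -51.01515197753906), (242.81814575195312, 361.9325256347656), 12.113568305969238) 0.08541113616926621
[[ 401.  100.]
 [ 477. -253.]
 [ 714. -202.]
 [ 638.  151.]]
side ((555.3672485351562, -45.0389404296875), (240.31536865234375, 367.2705993652344), 12.217690467834473) 0.0848829448853552
[[ 399.  109.]
 [ 477. -250.]
 [ 712. -199.]
 [ 634.  160.]]
```

View pics/crop1.png

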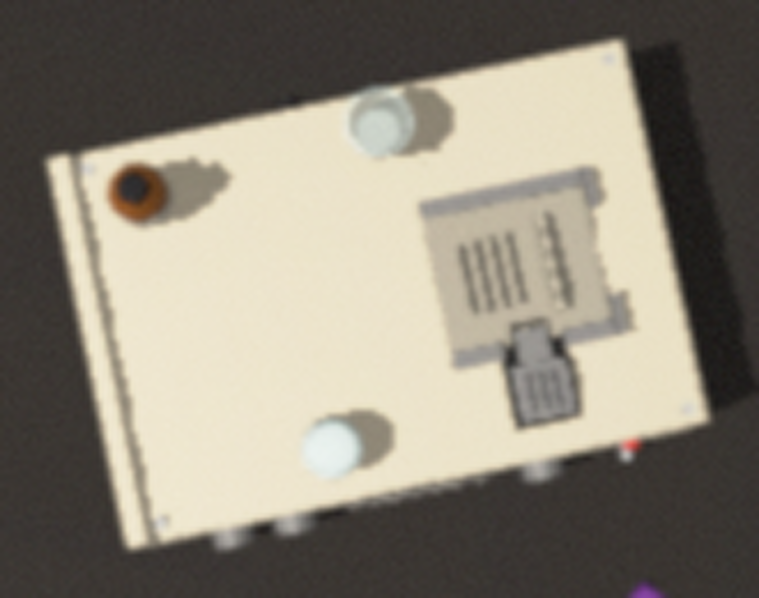

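The crop confirms it: a grey-beige cover between grey rails, with the rib at crop (558,260) and the grey tab pad with three lines at (545,392). The rim is on the left, so that side is +y. I'll hover above it and take a closer wrist view.

```bash
cat >> h.py <<'E'
yaw=np.radians(12.1);X=np.array([np.cos(yaw),np.sin(yaw)]);Y=np.array([-X[1],X[0]])
O=np.array([.5576,-.0510])-.005*X
def W(x,y,z): return [*(O+x*X+y*Y),z]
def T(p): q=np.asarray(p)[...,:2]-O; return np.c_[q@X,q@Y]*1000
E
python3 - <<'E'
from h import *;import pickle
from cell import r,optics
d=pickle.load(open("top.pkl","rb"))
c=lambda *a:[(245+x/4.6,150+y/4.6) for x,y in a]
print("pad",T(ray(d,c((545,392)),.099)),"rib",T(ray(d,c((558,260)),.105)),"jar",T(ray(d,c((332,447)),.11)),"beaker",T(ray(d,c((380,122)),.115)))
r.move_linear([*r.current_tool_pos()[:2],.32],vel=.2)
best=None
for f in(51.05,141.05):
    a=np.radians(f);q=[np.cos(a),np.sin(a),0,0];s=r.inverse_kinematics(W(-.05,-.1,.3),q);print(f,s)
    if s is not None and (best is None or abs(s[5])<best[0]): best=(abs(s[5]),q,s)
r.move_to(W(-.05,-.1,.3),best[1]);r.set_gripper(0.0)
pickle.dump(best[1],open("q.pkl","wb"))
from scipy.spatial.transform import Rotation as R
p,q=r.current_tool_pos(),r.current_ee_rot()
d=optics.get_image("wrist");A=np.eye(4);A[:3,:3]=R.from_quat(q).as_matrix();A[:3,3]=p
d["camera_from_world"]=np.linalg.inv(A@d["mount"])
pickle.dump(d,open("wrist.pkl","wb"));cv2.imwrite("pics/w1.png",d["pixels"][:,:,::-1])
print(p,q,r.current_t(),r.current_contact_force(),np.round(d["mount"],3).tolist())
E
```

```text
pad [[-77.00087108 -85.92555145]] rib [[  -1.05483484 -109.96353019]] jar [[-81.91158443  46.33396316]] beaker [[101.6352226  -22.02911248]]
51.05 [-3.81314455e-01  3.04123858e-01  1.59758961e+00 -4.44089210e-16
  1.23987918e+00 -5.92499294e-01]
141.05 [-3.81314455e-01  3.04123858e-01  1.59758961e+00 -4.44089210e-16
  1.23987918e+00  2.54909336e+00]
[ 0.52478072 -0.16030722  0.30000243] [ 6.28649288e-01  7.77688931e-01  1.37716675e-05 -8.22207565e-06] 4.2167 [0.26699785 0.65175698 0.52861899] [[-0.001, -0.951, -0.31, 0.079], [1.0, -0.0, -0.0, -0.001], [-0.0, -0.31, 0.951, -0.121], [0.0, 0.0, 0.0, 1.0]]
```

View pics/w1.png

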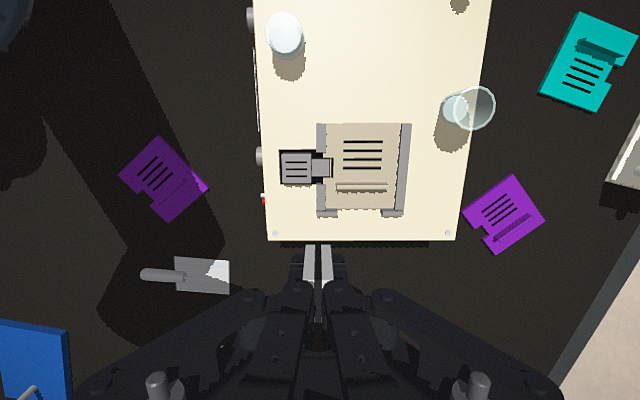

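Wrist view: pad at (296,168), rib from (336,188) to (387,187), jar at (284,33), and the deck's -y edge from (268,240) to (456,240). The path is free.

```bash
python3 - <<'E'
from h import *;import pickle
d=pickle.load(open("wrist.pkl","rb"))
print("pad",T(ray(d,[(296.5,168)],.099)),"rib ends",T(ray(d,[(336,185.5),(387.5,184)],.105)),"corners(-115,125;-180)",T(ray(d,[(267.5,240),(456.5,240)],.085)))
print("rail ends",T(ray(d,[(317,123.5),(411,123.5)],.096)))
E
```

```text
pad [[-74.99128772 -84.8731247 ]] rib ends [[ -30.2463431  -103.78704162]
 [  28.04060074 -102.05207989]] corners(-115,125;-180) [[-115.45026839 -181.10670607]
 [ 127.64092414 -181.37897283]]
rail ends [[-51.71485206 -36.31700666]
 [ 50.98498023 -36.25666831]]
```

The titrator frame agrees to about 1 mm, so I press the tab.

```bash
python3 - <<'E'
from h import *
from cell import r
r.move_linear(W(-.075,-.085,.14),vel=.2);r.sleep(.2)
f0=r.current_contact_force()[2];print(r.current_t(),f0)
for z in np.arange(.122,.106,-.001):
    r.move_linear(W(-.075,-.085,z),vel=.03)
    f=r.current_contact_force()[2]-f0;print(round(z,4),round(r.current_tool_pos()[2],4),round(f,1))
    if f>18: break
r.sleep(.15);print(r.current_contact_force(),r.current_t())
r.move_linear(W(-.075,-.085,.15),vel=.15);print(r.current_t())
E
```

```text
5.3833 -0.36135004301865936
0.122 0.122 0.5
0.121 0.1211 -0.1
0.12 0.12 0.4
0.119 0.1191 3.2
0.118 0.118 3.7
0.117 0.1169 2.5
0.116 0.1159 2.4
0.115 0.1149 2.7
0.114 0.1139 2.5
0.113 0.1129 1.8
0.112 0.112 3.8
0.111 0.1119 16.4
0.11 0.1118 30.0
[-9.90886081  3.74753824 28.97108712] 9.2833
9.7
```

Contact came at 0.120 and a hard stop at 0.112, so the tab is fully in. Next I push the rib.

```bash
python3 - <<'E'
from h import *
from cell import r,optics
r.move_linear(W(0,-.129,.15),vel=.2);r.move_linear(W(0,-.129,.1165),vel=.08);r.sleep(.1)
f0=r.current_contact_force()
print(r.current_t(),f0)
for y in np.arange(-.119,.0,.0125):
    r.move_linear(W(0,y,.1165),vel=.04)
    f=r.current_contact_force()-f0;print(round(y,4),np.round([f[:2]@X,f[:2]@Y,f[2]],1),T(r.current_tool_pos()).round(1))
    if np.linalg.norm(f)>25: print("STOP");break
y=T(r.current_tool_pos())[0,1]/1000
r.sleep(.2);r.move_linear(W(0,y-.015,.1165),vel=.06);r.move_linear(W(0,y-.015,.2),vel=.2)
d=optics.get_image("top");import pickle;pickle.dump(d,open("top2.pkl","wb"));print(r.current_t())
cv2.imwrite("pics/top2.png",cv2.resize(d["pixels"][140:290,235:420,::-1],None,fx=4,fy=4))
d=optics.get_image("side");cv2.imwrite("pics/side2.png",cv2.resize(d["pixels"][130:270,260:390,::-1],None,fx=4,fy=4))
E
```

```text
10.95 [0.23275358 0.15620968 1.04035396]
-0.119 [-0.4  0.7 -0.7] [[ 1.000e-01 -1.187e+02]]
-0.1065 [-0.4 -0.1 -1.3] [[   0.  -106.3]]
-0.094 [-1.4 -0.5 -0.5] [[  0.  -93.8]]
-0.0815 [-0.4  0.8  0. ] [[  0.  -81.3]]
-0.069 [-0.8  0.2 -0.1] [[  0.  -68.8]]
-0.0565 [ 0.   0.5 -0.2] [[  0.  -56.2]]
-0.044 [-0.  -0.2 -1.2] [[  0.  -43.8]]
-0.0315 [-0.9  1.3 -0.7] [[  0.  -31.2]]
-0.019 [-0.5 -0.7 -2. ] [[  0.  -18.7]]
-0.0065 [-0.1  1.1 -1. ] [[ 0.  -6.2]]
16.6833
```

View pics/side2.png

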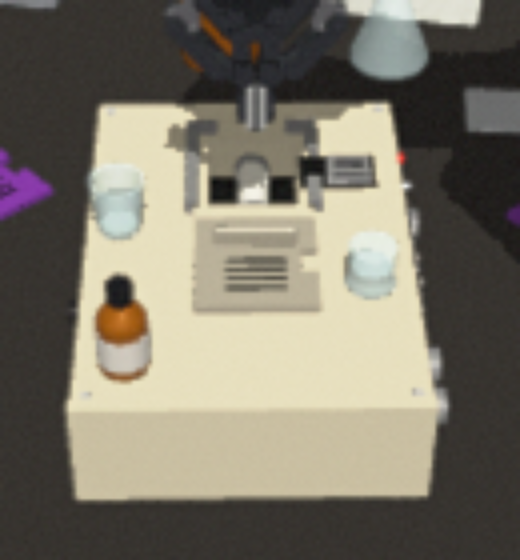

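Side view: the cover lies flat beyond the rail ends, with corners at crop (197,218), (316,218), (320,308) and (194,309). The bay is open, the tab is down, and the glassware is in place. I'll measure the slide.

```bash
python3 - <<'E'
from h import *;import pickle
from cell import r,optics
d=pickle.load(open("side.pkl","rb"))
w=ray(d,[(260+u/4,130+v/4) for u,v in((197,218),(316,218),(320,308),(194,309))],.091)
c=T(w);print(c.round(),c.mean(0).round(1))
for n in("top","side"):
    a=pickle.load(open(n+".pkl","rb"));b=optics.get_image(n);P=cloud(b)
    R_=np.abs(P[...,2]-.091)<.005
    t=T(P.reshape(-1,3)).reshape(400,640,2);R_&=(abs(t[...,0])<60)&(t[...,1]>-30)&(t[...,1]<110)&(P[...,2]>.088)
    print(n,R_.sum(),np.percentile(t[R_],[2,98],axis=0).round(),np.median(P[R_][:,2]).round(4))
E
```

```text
[[ 41. -18.]
 [-48. -17.]
 [-46.  82.]
 [ 42.  82.]] [-2.7 32.2]
top 336 [[-49. -11.]
 [ 54. 100.]] 0.0908
side 615 [[-44. -21.]
 [ 42.  79.]] 0.0904
```

The cover centre is at y of about +25 to +30 mm, which is a slide of about 112 mm. It is flat on the deck, so I hand in.

```bash
python3 - <<'E'
from cell import r
print(r.current_t(),r.current_contact_force());print(r.hand_in())
E
```

```text
16.8333 [-0.40882282 -0.23958208 -0.23013055]
the job is handed in; nothing more can be done
None
```

I pressed the tab fully in and slid the cover about 112 mm to +y; it lies flat on the deck with the bay open, the glassware on the deck looks undisturbed, and I handed the job in at about 17 s (no verdict was returned).

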